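# Close the leaning jar with its inner lid and locking ring

### The job

Close the white jar that leans in the wooden stand: seat the flat lid disk in its open mouth, then set the locking ring down over it with the ring's bar level across the slope, and turn the ring clockwise (seen looking into the mouth) about a quarter turn, until it comes up against its stop with the bar pointing straight up and down the slope. Leave the lid and ring in place, fully home, and leave the small dark jar and the two tins where they stand.

Things in the scene. Friction and masses are not known exactly. Their poses are not given: they have to be found in the camera images.
- jar: White stoneware jar, 104 mm wide, 115 mm long, fixed in a heavy light-wood stand (base 175 x 120 mm) that does not shift. Its axis leans 30 deg from vertical, mouth towards the robot. Origin: centre of the rim plane, about 156 mm above the worktop; z points out of the mouth along the axis, x straight up the slope of the rim (away from the robot), y level across it. Neck 74 mm outside.
- disk_seat (a point): Point on the jar's axis, jar's axes, where disk_centre lies when the disk is seated: 2.5 mm below the rim plane. The mouth has a counterbore 65 mm across, 6 mm deep, with a flat shelf (52 mm bore below it) for the 7 mm thick disk, so its top stands 1 mm proud. Any yaw of the disk will do.
- ring_home (a point): On the jar's axis, jar's axes: where ring_centre lies when the ring is home, 13 mm outside the rim plane. Two-start thread, 84 mm across: the ring's lugs pass it with its bar within 30 deg of the jar's y; it rests there 3 to 4 mm above home and, let go, sags 5 mm downhill. A quarter turn clockwise (negative about z) leads it down onto the disk; a stop ends the turn, bar along jar x within 7 deg.
- disk_centre (a point): Centre of the lid disk, half-way through its thickness, disk's axes (z out of its top). Steel disk 62 mm across, 7 mm thick, 0.12 kg, with an upright finger tab on the middle of its top: 26 mm long (x), 12 mm thick (y), from 3.5 mm to 17.5 mm above this point. It lies flat on the worktop, tab up.
- ring_centre (a point): Centre of the locking ring, half-way up, ring's axes (z out of its top). Ribbed aluminium, 98 mm across, 64 mm high, 0.16 kg: skirt and inward lip 24 mm high, 88 mm inside, and over them a straight finger bar: 85 mm long (x), 14 mm thick (y), from 10 to 32 mm above this point, free space under it. Two lugs inside below the bar's ends. The same when turned half round. Stands on the worktop, bar up.
- dark_jar: Squat dark glass jar with a green screw lid, a bystander, 75 mm across and 83 mm high; origin at the centre of its underside.
- tomato_tin: Tall tin, a bystander, 75 mm across and 58 mm high; origin at the centre of its underside.
- flat_tin: Flat tin, a bystander, 86 mm across and 40 mm high; origin at the centre of its underside.

How it is judged (in metres and radians):
On the way, in this order (a step that is already met when the one before it is completed fails the run):
1. the lid disk lies flat on the shelf in the jar's mouth (z of disk_centre in the frame of jar between -0.0045 and -0.001 m and x of disk_centre in the frame of jar between -0.003 and 0.003 m and y of disk_centre in the frame of jar between -0.003 and 0.003 m and angle between the z axis of disk_centre and the z axis of jar, either way round below 0.06 rad), for 0.2 s.
2. the locking ring is down over the neck, its bar still more than 45 degrees from the slope line (z of ring_centre in the frame of jar between 0.011 and 0.02 m and x of ring_centre in the frame of jar between -0.008 and 0.008 m and y of ring_centre in the frame of jar between -0.008 and 0.008 m and angle between the x axis of ring_centre and the x axis of jar, either way round above 0.79 rad and angle between the z axis of ring_centre and the z axis of jar, either way round below 0.15 rad), for 0.1 s.
At the end, for the whole second after the job is handed in: The disk lies on its shelf (within 3 mm of the axis, 2 mm of its seated height); the ring lies home on it (within 1.8 mm of its final height, 5 mm of the axis, square within 0.06 rad) with its bar within 15 degrees of the slope line; dark jar and tins within 25 mm of where they stood (z of disk_centre in the frame of jar between -0.0045 and -0.001 m and x of disk_centre in the frame of jar between -0.003 and 0.003 m and y of disk_centre in the frame of jar between -0.003 and 0.003 m and z of ring_centre in the frame of jar between 0.011 and 0.0148 m and x of ring_centre in the frame of jar between -0.005 and 0.005 m and y of ring_centre in the frame of jar between -0.005 and 0.005 m and angle between the z axis of ring_centre and the z axis of jar, either way round below 0.06 rad and angle between the x axis of ring_centre and the x axis of jar, either way round below 0.26 rad); the robot touches nothing.
It fails at once if the dark jar or a tin is shifted by more than 25 mm (distance of any of dark_jar, tomato_tin, flat_tin from where it was at the start of the episode above 0.025 m).
It also fails if it takes over 66 s, if anything falls off the work surface, if the arm or the gripper's body presses on something with over 40 N, if the wrist force passes 120 N, or if a joint passes its speed limit or range.

### The arm

A 6-joint arm with a two-finger parallel gripper is mounted at the origin on a cart in front of the work surface, level with it; the furniture and walls round the work are solid. World frame = base frame: x ahead of the robot, y to its left, z up, the work surface at z = 0. Lengths are in mm, angles in rad, forces in N, time in s.
With the tool pointing down it reaches from about 300 to 775 mm from the base axis. Payload 14.6 kg.
Tool frame: the origin (TCP) lies on the centre line of the jaws, within the pads' length; the fingertips stand 19 mm ahead of it and the grasp point (between the pads) is the TCP (bot.tip_reach is the distance from the TCP to the fingertips, in mm); y points along the fingers, x is the direction in which the jaws open and shut, and the axes are right-handed (so a half turn about y gives the same grasp; the last joint's range is limited). The gripper opens to 85 mm and grips with 20 to 120 N. Pads are 22 mm wide; open, the fingers measure 114 mm over their backs; the gripper's body (76 mm by 85 mm) begins 54 mm behind the grasp point. The pads swing forward as they close: fully open they stand 13 mm farther back than shut.
Start: joints at [1.058, 0.3, 1.521, -0, 1.321, -0.067], TCP at [237.145, 496.238, 250.281] pointing down, gripper open.
Joint ranges: [-3.03, 3.03], [-0.79, 2.21], [0.23, 2.52], [-1.04, 4.18], [0, 3.07], [-2.55, 2.55]. Speed limits (rad/s): [2.22, 2.22, 2.57, 3.14, 3.14, 3.14].

### API

Orientations are given as a unit quaternion [w, x, y, z].
In Python, from rig import bot gives the robot as it stands. Calls block until the motion is done:
- bot.move_to(position, orientation): joint-space move of the TCP to a pose.
- bot.servo_line(position, attitude=None, speed=150, until_force=None): straight line of the TCP; attitude=None keeps the orientation; speed is the mean speed in mm/s. With until_force (N) it stops when the force on the tool has changed by that much, and returns True; else False.
- bot.move_joints(angles): joint-space move.
- bot.move_gripper(opening, grip_force=None): finger opening in mm; grip_force is the grip in N (None keeps the last); returns when the fingers have stopped.
- bot.dwell(seconds).
- bot.ik(position, orientation): joint angles nearest the present ones, or None.
- bot.read_state(): the state.
- bot.read_camera(name): name is "scene" or "top" or "wrist"; returns a dict with "image" (480x640x3 uint8, blue, green, red), "depth" (480x640 float32, mm along the optical axis (not along the pixel's ray), 0 where there is no reading), "fovy" (degrees; the focal length in pixels is half the picture's height over the tangent of half this angle, whatever the lens; pixels are square), "cx", "cy" (the principal point, pixels), "eye" and "attitude" of the camera in the world; the wrist camera has in their place "mount" (4x4, takes a point from camera to tool coordinates, whose origin is the TCP and whose axes are the tool frame's). Camera axes: x right, y down, z forward; pixel columns grow to the right and rows downward; lengths in mm; the calibration is good to about 2 mm. A picture is of the moment at which its call begins: read the wrist's pose just before it.
A pose or a line that the arm cannot do raises bot.MotionError and nothing moves.
- bot.finish_job(): hands the job in, once; it reports no verdict.
The state is a dict: "clock": time; "joint_positions": joint angles; "qvel": joint speeds; "effort": joint torques, N m; "ee_pos": TCP position; "tool_rot": TCP orientation; "ft_force": force on the tool from outside, world axes, zero at the start; "moment": the same for the moment, N m; "grip_width": finger opening in mm.
Only numpy, scipy, OpenCV 4.12 (cv2) and the standard library are available. Lean on these libraries where they do the work, as an engineer would, in place of code of your own. Each camera call takes 0.05 s, during which the arm holds its last target.

## Working session

There is one attempt and no reset: what is moved stays moved. The work goes in short steps, each a Python script; the robot and the scene stay as the last script left them, time stands still between calls to the robot, and variables do not carry over. Pictures are saved under pics/ and viewed, and the job is handed in when it is done.

```bash
ls; mkdir -p pics
python3 - <<'E'
from rig import bot
import cv2,numpy as np
s=bot.read_state();print(s)
for n in ["scene","top","wrist"]:
    c=bot.read_camera(n); cv2.imwrite(f"pics/{n}0.png",c["image"]); np.savez(f"pics/{n}0.npz",**c)
    print(n,{k:v for k,v in c.items() if k not in("image","depth")})
E
```

```text
pics
{'clock': 0.0, 'joint_positions': array([ 1.05842550e+00,  3.00499115e-01,  1.52160642e+00, -3.47609702e-05,
        1.32069140e+00, -6.65879000e-02]), 'qvel': array([-0.00095427, -0.0004393 ,  0.00096367, -0.00018461,  0.00034953,
        0.00048906]), 'effort': array([ 1.31605790e-03, -5.43485391e+01, -3.61805034e+01,  6.88846467e-05,
        3.82648504e-03,  4.23259132e-05]), 'ee_pos': array([237.03655   , 496.05772529, 249.69521338]), 'tool_rot': array([-0.59794162,  0.59836776,  0.37673964, -0.37747728]), 'ft_force': array([-0.44459594, -1.25435568, -1.13858149]), 'moment': array([ 0.04530367,  0.00904415, -0.04831014]), 'grip_width': 85.6683549806943}
scene {'fovy': 42.09005599469435, 'cx': 317.8629961660298, 'cy': 243.29998887402814, 'eye': array([   -9.043023  , -1118.87648063,   999.36484657]), 'attitude': array([-0.46614911,  0.85983708, -0.18510102,  0.09551341])}
top {'fovy': 46.2622364065207, 'cx': 321.96616253621255, 'cy': 240.88163125201388, 'eye': array([ 209.32292917,   58.93756321, 1504.16767477]), 'attitude': array([-0.07585568,  0.72529305, -0.68051024,  0.07142628])}
wrist {'fovy': 60.13204987817159, 'cx': 313.5003580590575, 'cy': 236.6495807181259, 'mount': array([[ 9.99999919e-01,  3.73485527e-04, -1.53285981e-04,
         1.11626947e-01],
       [ 2.56277177e-04, -2.93880020e-01,  9.55842282e-01,
        -1.23661290e+02],
       [ 3.11945571e-04, -9.55842243e-01, -2.93880092e-01,
         7.36611758e+01],
       [ 0.00000000e+00,  0.00000000e+00,  0.00000000e+00,
         1.00000000e+00]])}
```

View pics/scene0.png

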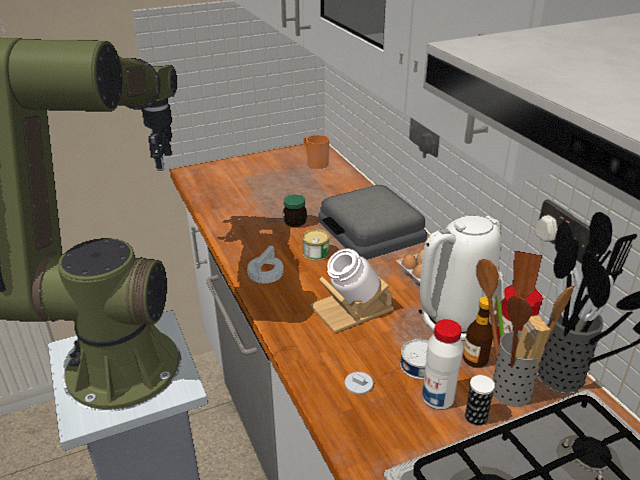

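View pics/top0.png

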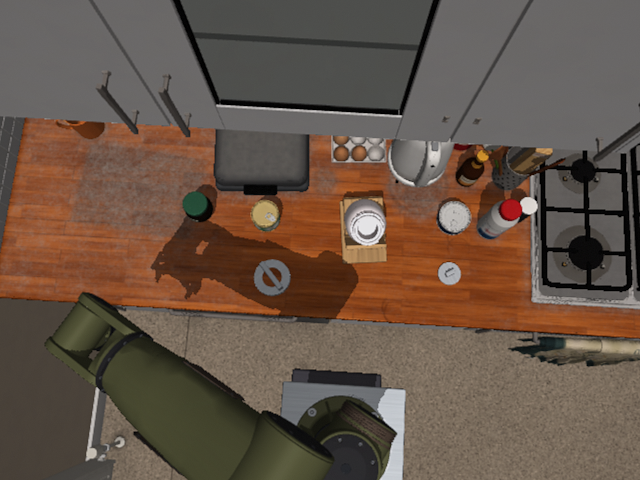

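View pics/wrist0.png

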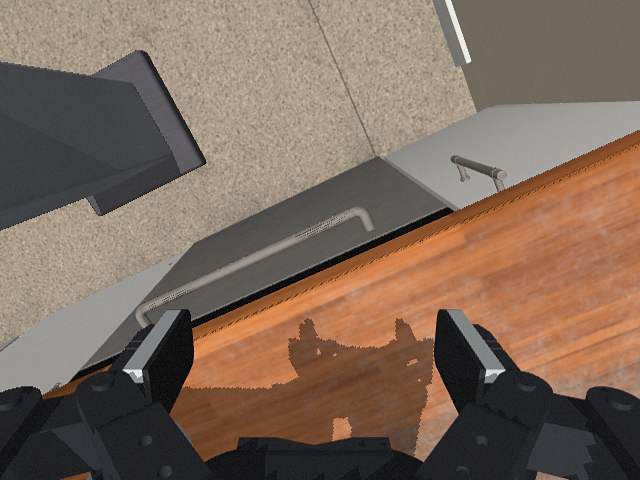

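```bash
cat > h.py <<'E'
import numpy as np,cv2
from scipy.spatial.transform import Rotation as R
def q2R(q): return R.from_quat([q[1],q[2],q[3],q[0]]).as_matrix()
def R2q(M):
    q=R.from_matrix(M).as_quat(); return np.array([q[3],q[0],q[1],q[2]])
def campose(c,s=None):
    if "eye" in c: return q2R(c["attitude"]),np.array(c["eye"])
    T=q2R(s["tool_rot"]);m=c["mount"]
    return T@m[:3,:3], T@m[:3,3]+s["ee_pos"]
def K(c): return 240/np.tan(np.radians(float(c["fovy"]))/2)
def ray(c,u,v,s=None):
    A,e=campose(c,s); d=A@np.array([(u-c["cx"])/K(c),(v-c["cy"])/K(c),1.0]); return e,d
def onz(c,u,v,z,s=None):
    e,d=ray(c,u,v,s); return e+d*(z-e[2])/d[2]
def cloud(c,s=None):
    A,e=campose(c,s); D=c["depth"]; v,u=np.mgrid[0:480,0:640]
    P=np.stack([(u-c["cx"])/K(c)*D,(v-c["cy"])/K(c)*D,D],-1)@A.T+e
    P[D<=0]=np.nan
    return P
def proj(c,p,s=None):
    A,e=campose(c,s); x=(np.array(p)-e)@A; return x[...,:2]/x[...,2:]*K(c)+[c["cx"],c["cy"]]
def snap(bot,name,cam="wrist"):
    s=bot.read_state(); c=bot.read_camera(cam); cv2.imwrite(f"pics/{name}.png",c["image"])
    np.savez(f"pics/{name}.npz",**c,**{k:s[k] for k in("ee_pos","tool_rot")}); return c,s
E
python3 - <<'E'
from h import *
c=dict(np.load("pics/top0.npz"));P=cloud(c)
for n,(u,v) in dict(disk=(445,272),ring=(272,278),jar=(367,228),dark=(197,206),tomato=(265,214),flat=(454,217),tabl=(400,290)).items(): print(n,P[v,u].round(1),onz(c,u,v,0).round(1))
im=c["image"];print(im.shape)
a=cv2.resize(im[160:330,150:500],None,fx=2.28,fy=2.28,interpolation=cv2.INTER_CUBIC);cv2.imwrite("pics/t1.png",a)
E
```

```text
disk [ 459.4 -254.9   19.3] [ 462.7 -259.     0. ]
ring [407.4 200.2  66.5] [416.6 206.7   0. ]
jar [543.9 -34.9 114.1] [571.4 -42.6   0. ]
dark [584. 412.  76.] [604.  430.8   0. ]
tomato [579.2 234.   54.8] [593.1 240.7   0. ]
flat [ 608.5 -273.2   34.5] [ 617.9 -281.     0. ]
tabl [ 4.061e+02 -1.392e+02 -1.000e-01] [ 406.1 -139.2    0. ]
(480, 640, 3)
```

View pics/t1.png

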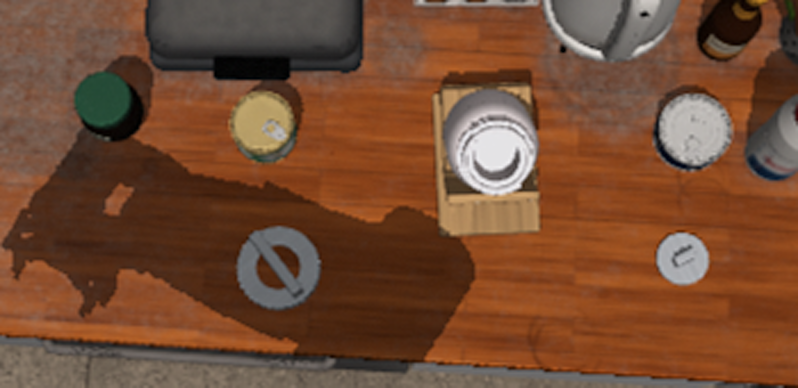

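```bash
cat >> h.py <<'E'
def down(a):
    x=np.array([np.cos(a),np.sin(a),0]);y=np.array([0,0,-1.]);return np.stack([x,y,np.cross(x,y)],1)
E
python3 - <<'E'
from h import *
from rig import bot
s=bot.read_state();M=q2R(s["tool_rot"]);print(M.round(3),np.degrees(np.arctan2(M[1,0],M[0,0])))
for n,p in dict(ring=(407,204,230),disk=(455,-265,200)).items():
  for a in range(-180,180,30):
    q=bot.ik(p,R2q(down(np.radians(a)))); print(n,a,None if q is None else np.round(q,2))
z=np.array([-.5,0,.866]);x=np.array([.866,0,.5]);y=np.array([0,1.,0])
for d in (20,52,150):
 for a in range(-180,180,30):
  ar=np.radians(a); tx=np.cos(ar)*x+np.sin(ar)*y; M=np.stack([tx,-z,np.cross(tx,-z)],1)
  q=bot.ik(np.array([510,-37,156])+z*d,R2q(M)); print("jar",d,a,None if q is None else np.round(q,2))
E
```

```text
[[ 0.431 -0.    -0.902]
 [ 0.902 -0.001  0.431]
 [-0.001 -1.     0.   ]] 64.4570116089528
ring -180 None
ring -150 None
ring -120 [ 0.38  0.11  1.8  -0.    1.23  2.48]
ring -90 [ 0.38  0.11  1.8  -0.    1.23  1.95]
ring -60 [0.38 0.11 1.8  0.   1.23 1.43]
ring -30 [ 0.38  0.11  1.8  -0.    1.23  0.91]
ring 0 [ 0.38  0.11  1.8  -0.    1.23  0.38]
ring 30 [ 0.38  0.11  1.8  -0.    1.23 -0.14]
ring 60 [ 0.38  0.11  1.8   0.    1.23 -0.66]
ring 90 [ 0.38  0.11  1.8  -0.    1.23 -1.19]
ring 120 [ 0.38  0.11  1.8  -0.    1.23 -1.71]
ring 150 [ 0.38  0.11  1.8  -0.    1.23 -2.23]
disk -180 [-0.6   0.3   1.65 -0.    1.2   2.54]
disk -150 [-0.6   0.3   1.65 -0.    1.2   2.02]
disk -120 [-0.6   0.3   1.65 -0.    1.2   1.5 ]
disk -90 [-0.6   0.3   1.65 -0.    1.2   0.97]
disk -60 [-0.6   0.3   1.65  0.    1.2   0.45]
disk -30 [-0.6   0.3   1.65 -0.    1.2  -0.07]
disk 0 [-0.6   0.3   1.65 -0.    1.2  -0.6 ]
disk 30 [-0.6   0.3   1.65 -0.    1.2  -1.12]
disk 60 [-0.6   0.3   1.65  0.    1.2  -1.64]
disk 90 [-0.6   0.3   1.65 -0.    1.2  -2.17]
disk 120 None
disk 150 None
jar 20 -180 None
jar 20 
[... 847 characters left out ...]
 -0.85]
jar 52 60 [-0.2  -0.01  2.07  0.18  0.57 -1.37]
jar 52 90 [-0.2  -0.01  2.07  0.18  0.57 -1.9 ]
jar 52 120 [-0.2  -0.01  2.07  0.18  0.57 -2.42]
jar 52 150 None
jar 150 -180 None
jar 150 -150 [-0.23 -0.24  2.06  0.16  0.81  2.31]
jar 150 -120 [-0.23 -0.24  2.06  0.16  0.81  1.79]
jar 150 -90 [-0.23 -0.24  2.06  0.16  0.81  1.26]
jar 150 -60 [-0.23 -0.24  2.06  0.16  0.81  0.74]
jar 150 -30 [-0.23 -0.24  2.06  0.16  0.81  0.22]
jar 150 0 [-0.23 -0.24  2.06  0.16  0.81 -0.31]
jar 150 30 [-0.23 -0.24  2.06  0.16  0.81 -0.83]
jar 150 60 [-0.23 -0.24  2.06  0.16  0.81 -1.35]
jar 150 90 [-0.23 -0.24  2.06  0.16  0.81 -1.88]
jar 150 120 [-0.23 -0.24  2.06  0.16  0.81 -2.4 ]
jar 150 150 None
```

Run:
```python
from h import *
from rig import bot
z=np.array([-.5,0,.866]);x=np.array([.866,0,.5]);y=np.array([0,1.,0])
bot.move_to([407,204,250],R2q(down(0.3))); c,s=snap(bot,"w_ring");print(s["clock"])
M=np.stack([x,-z,np.cross(x,-z)],1)
bot.move_to(np.array([512,-37,156])+z*150,R2q(M)); c,s=snap(bot,"w_jar");print(s["clock"])
bot.move_to([455,-262,180],R2q(down(-.5))); c,s=snap(bot,"w_disk");print(s["clock"])
print(s["ee_pos"])
```

```text
1.425
2.4417
3.475
[ 455.48416806 -260.95616514  180.43642741]
```

View pics/w_ring.png

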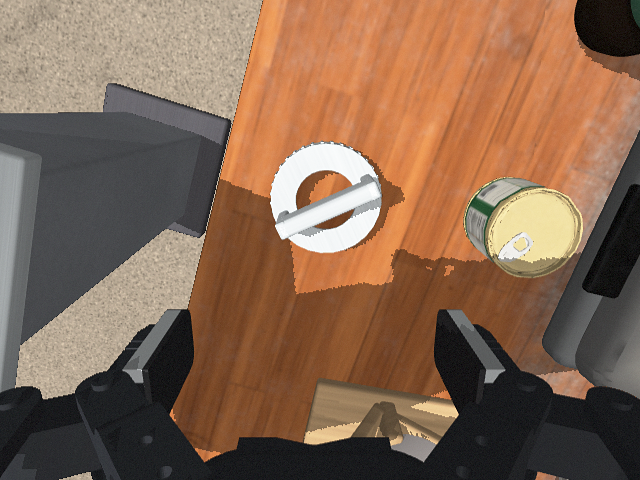

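View pics/w_jar.png

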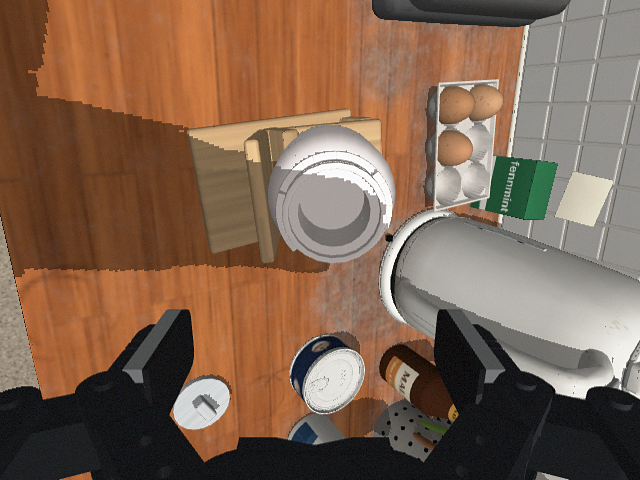

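View pics/w_disk.png

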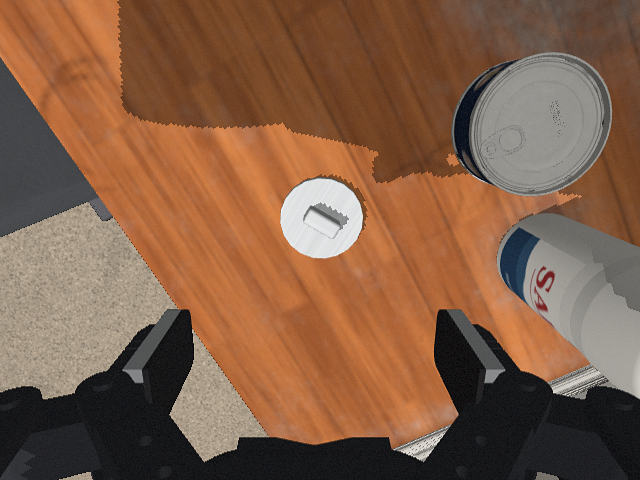

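```bash
cat >> h.py <<'E'
def load(n):
    d=dict(np.load(f"pics/{n}.npz")); return d,{k:d[k] for k in("ee_pos","tool_rot")}
E
python3 - <<'E'
from h import *
for n,(y0,y1,x0,x1),f in (("w_disk",(165,270,270,380),6),("w_ring",(130,265,260,400),5),("w_jar",(110,275,255,410),5)):
    c,s=load(n); cv2.imwrite(f"pics/{n}_z.png",cv2.resize(c["image"][y0:y1,x0:x1],None,fx=f,fy=f,interpolation=cv2.INTER_CUBIC)[:600,:800])
c,s=load("w_disk");P=cloud(c,s)
def xy(m): return P[m]
near=np.hypot(P[...,0]-455,P[...,1]+262)<60
for lo,hi in((-3,3),(4,11),(14,28)):
    m=near&(P[...,2]>lo)&(P[...,2]<hi);q=P[m];print("disk",lo,m.sum(),np.nanmedian(q,0).round(1))
m=(near&(P[...,2]>4)).astype(np.uint8)
cs,_=cv2.findContours(m,cv2.RETR_EXTERNAL,cv2.CHAIN_APPROX_NONE);k=max(cs,key=cv2.contourArea)
print(cv2.fitEllipse(k), onz(c,*cv2.fitEllipse(k)[0],7,s))
m=(near&(P[...,2]>15)); 
r=cv2.minAreaRect(P[m][:,:2].astype(np.float32));print("tab",r,P[m][:,2].mean())
c,s=load("w_ring");P=cloud(c,s);near=np.hypot(P[...,0]-407,P[...,1]-204)<75
zs=P[near][:,2];print(np.histogram(zs,bins=range(-5,75,5)))
m=near&(P[...,2]>58);r=cv2.minAreaRect(P[m][:,:2].astype(np.float32));print("bar",r,P[m].mean(0))
m=(near&(P[...,2]>18)&(P[...,2]<30))
q=P[m][:,:2]; h=cv2.minEnclosingCircle(q.astype(np.float32));print("lip",h,np.median(P[m][:,2]))
E
```

```text
disk -3 14051 [ 4.525e+02 -2.511e+02  1.000e-01]
disk 4 4554 [ 462.3 -264.4    7.1]
disk 14 642 [ 460.9 -265.8   20.8]
((309.6271667480469, 405.4690856933594), (173.47933959960938, 570.5518188476562), 89.66075897216797) [ 374.00659216 -407.28588407    7.        ]
tab ((457.2195739746094, -257.8638610839844), (33.932823181152344, 119.91024780273438), 62.11442184448242) 223.99208859091897
(array([5956, 6666,   32,   39,  125, 5037,  560,   22,   21,   28,  126,
        131,  133, 1842,  123]), array([-5,  0,  5, 10, 15, 20, 25, 30, 35, 40, 45, 50, 55, 60, 65, 70]))
bar ((408.4223937988281, 205.04043579101562), (146.19204711914062, 41.737586975097656), 22.138158798217773) [406.83535728 213.42791506 288.6208753 ]
lip ((417.99212646484375, 207.87176513671875), 48.9130744934082) 24.00238226554677
```

View pics/w_jar_z.png

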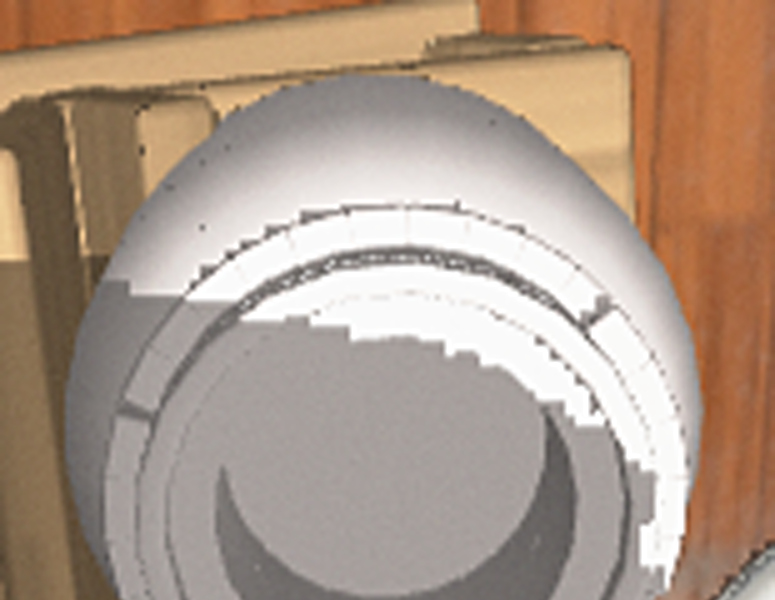

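View pics/w_ring_z.png

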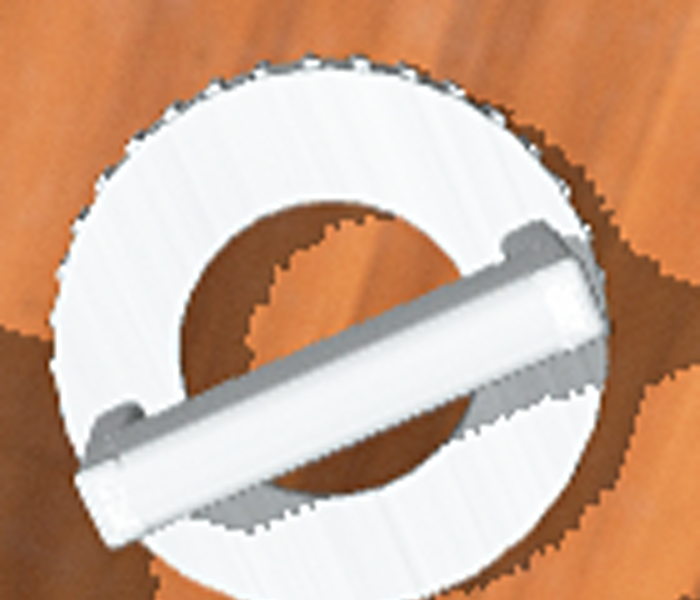

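View pics/w_disk_z.png

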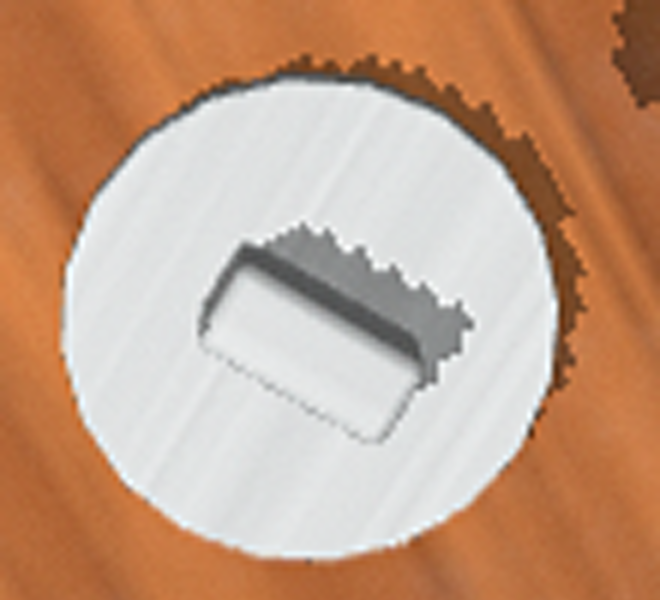

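Run:
```python
from h import *
from scipy.optimize import least_squares
c,s=load("w_disk");P=cloud(c,s)
near=np.hypot(P[...,0]-460,P[...,1]+262)<50
def minmaxcirc(q): return cv2.minEnclosingCircle(q.astype(np.float32))
m=near&(P[...,2]>5)&(P[...,2]<9);print("disk",minmaxcirc(P[m][:,:2]),P[m][:,:2].mean(0))
m=near&(P[...,2]>18)&(P[...,2]<24);r=cv2.minAreaRect(P[m][:,:2].astype(np.float32));print("tab",r,P[m].mean(0),m.sum())
c,s=load("w_ring");P=cloud(c,s);near=np.hypot(P[...,0]-417,P[...,1]-208)<60
m=near&(P[...,2]>61)&(P[...,2]<67);r=cv2.minAreaRect(P[m][:,:2].astype(np.float32));print("bar",r,P[m].mean(0))
u=np.linalg.svd(P[m][:,:2]-P[m][:,:2].mean(0),full_matrices=False)[2][0];print("bar angle",np.degrees(np.arctan2(u[1],u[0])))
# jar
c,s=load("w_jar");P=cloud(c,s);m=np.zeros((480,640),bool);m[110:275,255:410]=1
Q=P[m];Q=Q[np.isfinite(Q[:,0])]
z=np.array([-.5,0,.866]);h=(Q-[512,-37,156])@z
Hh,e=np.histogram(h,bins=np.arange(-40,20,1));print(list(zip(e[:-1],Hh)))
np.save("Q.npy",Q)
```

```text
disk ((460.48272705078125, -266.7061767578125), 30.99163246154785) [ 461.22560954 -265.41649489]
tab ((460.5390930175781, -266.5703125), (12.256425857543945, 25.9515323638916), 30.635801315307617) [ 460.82328107 -266.10525436   20.75003612] 595
bar ((417.8232421875, 207.8486328125), (84.87213134765625, 14.298765182495117), 41.58976745605469) [418.1508855  208.67487029  63.742333  ]
bar angle -138.38598161468533
[(np.int64(-40), np.int64(137)), (np.int64(-39), np.int64(59)), (np.int64(-38), np.int64(40)), (np.int64(-37), np.int64(40)), (np.int64(-36), np.int64(28)), (np.int64(-35), np.int64(33)), (np.int64(-34), np.int64(38)), (np.int64(-33), np.int64(33)), (np.int64(-32), np.int64(36)), (np.int64(-31), np.int64(43)), (np.int64(-30), np.int64(34)), (np.int64(-29), np.int64(37)), (np.int64(-28), np.int64(46)), (np.int64(-27), np.int64(36)), (np.int64(-26), np.int64(38)), (np.int64(-25), np.int64(88)), (np.int64(-24), np.int64(129)), (np.int64(-23), np.int64(213)), (np.int64(-22), np.int64(362)), (np.int64(-21), np.int64(307)), (np.int64(-20), np.int64(150)), (np.int64(-19), np.int64(14
[... 401 characters left out ...]
np.int64(14)), (np.int64(-5), np.int64(0)), (np.int64(-4), np.int64(0)), (np.int64(-3), np.int64(0)), (np.int64(-2), np.int64(0)), (np.int64(-1), np.int64(0)), (np.int64(0), np.int64(0)), (np.int64(1), np.int64(0)), (np.int64(2), np.int64(0)), (np.int64(3), np.int64(0)), (np.int64(4), np.int64(0)), (np.int64(5), np.int64(0)), (np.int64(6), np.int64(0)), (np.int64(7), np.int64(0)), (np.int64(8), np.int64(0)), (np.int64(9), np.int64(0)), (np.int64(10), np.int64(0)), (np.int64(11), np.int64(0)), (np.int64(12), np.int64(0)), (np.int64(13), np.int64(0)), (np.int64(14), np.int64(0)), (np.int64(15), np.int64(0)), (np.int64(16), np.int64(0)), (np.int64(17), np.int64(0)), (np.int64(18), np.int64(0))]
```

```bash
cat > fitjar.py <<'E'
from h import *
from scipy.optimize import least_squares
def fitjar(Q,z0=np.array([-.5,0,.866]),verbose=1):
    z=z0/np.linalg.norm(z0)
    best=None;rng=np.random.default_rng(0)
    h=Q@z; T=Q[h>h.max()-9]
    for it in range(4000):
        a,b,d=T[rng.choice(len(T),3,replace=False)]
        n=np.cross(b-a,d-a);l=np.linalg.norm(n)
        if l<400: continue
        n/=l; n*=np.sign(n@z)
        if n@z<np.cos(.35): continue
        r=(Q-a)@n
        k=(abs(r)<.6).sum()-3*(r>2).sum()
        if best is None or k>best[0]: best=(k,n,a)
    k,n,a=best; r=(Q-a)@n; I=Q[abs(r)<.8]
    for _ in range(5):
        m=I.mean(0); n=np.linalg.svd(I-m,full_matrices=False)[2][2]; n*=np.sign(n@z); r=(Q-m)@n; I=Q[abs(r)<.7]
    return n,m,I,r
E
python3 - <<'E'
from fitjar import *
Q=np.load("Q.npy")
n,m,I,r=fitjar(Q);print(n,np.degrees(np.arccos(n[2])),np.degrees(np.arctan2(-n[1],-n[0])),len(I),m)
x=np.array([0,0,1.])-n*n[2];x/=np.linalg.norm(x);y=np.cross(n,x)
q=np.stack([(I-m)@x,(I-m)@y],1)
f=cv2.minEnclosingCircle(q.astype(np.float32));ctr=m+x*f[0][0]+y*f[0][1];print(f,ctr)
d=np.hypot(*(q-f[0]).T);print(np.percentile(d,[1,5,50,95,99]))
# all points: radial histogram by height
h=(Q-ctr)@n;rad=np.hypot((Q-ctr)@x,(Q-ctr)@y)
for lo in range(-12,3):
    mm=(h>lo)&(h<=lo+1)&(rad<60);print(lo,mm.sum(),np.percentile(rad[mm],[2,25,50,75,98]).round(1) if mm.sum()>5 else"")
E
```

```text
[-0.4970716  -0.05411651  0.86602034] 30.000580063965835 6.2133573244500635 1299 [530.03356204 -30.17325067 156.17056819]
((-0.24239148199558258, -1.5846621990203857), 36.81163787841797) [529.99638895 -31.77132362 156.04937032]
[32.16255274 32.46641764 34.40888592 36.37569541 36.66079684]
-12 63 [25.7 26.  26.2 36.5 41.1]
-11 76 [25.6 26.  31.3 36.6 41.6]
-10 138 [25.7 28.9 39.1 40.7 42.1]
-9 272 [25.7 36.7 39.  40.7 42. ]
-8 373 [25.8 28.1 36.5 39.6 41.7]
-7 1055 [25.7 27.7 29.6 31.6 41.4]
-6 1146 [25.8 27.7 29.5 31.2 40.4]
-5 286 [25.8 27.9 30.5 32.6 41.1]
-4 86 [31.3 32.4 32.7 36.4 37.5]
-3 88 [32.  32.5 32.8 36.4 36.8]
-2 228 [32.  32.5 33.7 36.  36.8]
-1 832 [32.3 33.2 34.4 35.6 36.6]
0 783 [32.3 33.4 34.4 35.5 36.4]
1 103 [32.3 33.7 34.5 35.3 36.1]
2 1
```

```bash
cat >> h.py <<'E'
def fitdisk(P,c0):
    near=np.hypot(P[...,0]-c0[0],P[...,1]-c0[1])<50
    m=near&(P[...,2]>5)&(P[...,2]<9); a=cv2.minEnclosingCircle(P[m][:,:2].astype(np.float32))
    m=near&(P[...,2]>18)&(P[...,2]<24); b=cv2.minAreaRect(P[m][:,:2].astype(np.float32)); return a,b
E
python3 - <<'E'
from h import *
from rig import bot
print("reach",bot.tip_reach)
bot.move_to([460.5,-266.6,150],R2q(down(np.radians(30.6))))
bot.move_gripper(40); print("reach40",bot.tip_reach)
c,s=snap(bot,"w_disk2");print(s["clock"],s["grip_width"],s["ee_pos"],(q2R(s["tool_rot"])[:,1]).round(4)); print(fitdisk(cloud(c,s),(460,-266)))
E
```

```text
reach 19.0
reach40 19.0
5.0083 40.32751698958987 [ 460.49601787 -266.61854619  149.99238201] [-0.  0. -1.]
(((460.3942565917969, -266.5943603515625), 30.977449417114258), ((460.2290344238281, -266.395751953125), (11.640331268310547, 25.948177337646484), 30.28026008605957))
```

View pics/w_disk2.png

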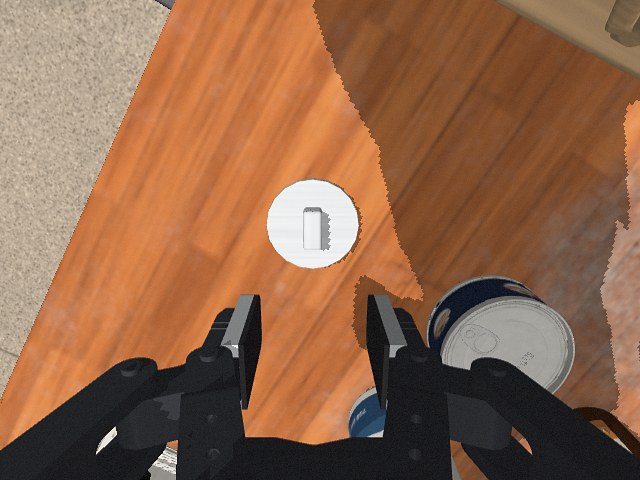

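The disk (313,224) sits centred between the jaws, tab lined up with them, and the two views agree to 0.2 mm. Descending to grip.

Run:
```python
from h import *
from rig import bot
a=np.radians(30.4)
print(bot.servo_line([460.4,-266.6,27.5],R2q(down(a)),until_force=15))
s=bot.read_state();print(s["ee_pos"],s["ft_force"])
bot.move_gripper(5,60);s=bot.read_state();print(s["grip_width"],s["clock"],s["ft_force"])
bot.servo_line([460.4,-266.6,150]);c,s=snap(bot,"w_held");print(s["clock"],s["grip_width"])
```

```text
False
[ 460.80331656 -266.85922855   28.32002918] [ 0.6269259   0.2132559  -0.41433164]
9.858276584909527 6.3917 [-1.22055743  0.18610583  6.68068631]
7.3583 10.202144388160063
```

View pics/w_held.png

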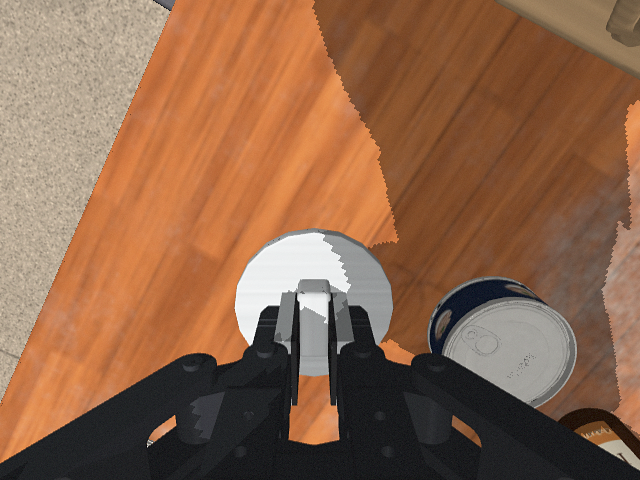

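Run:
```python
from h import *
c,s=load("w_held");P=cloud(c,s);T=q2R(s["tool_rot"]);L=(P-s["ee_pos"])@T  # tool coords
m=np.zeros((480,640),bool);m[225:380,230:396]=1
m&=(L[...,1]>15)&(L[...,1]<32)&(np.hypot(L[...,0],L[...,2])<40)
q=L[m];print(np.histogram(q[:,1],bins=range(15,33)))
k=np.median(q[:,1]);q=q[abs(q[:,1]-k)<2]
for _ in range(4):
    mu=q.mean(0);n=np.linalg.svd(q-mu,full_matrices=False)[2][2];n*=np.sign(n[1]);q=q[abs((q-mu)@n)<.7]
print(n,len(q),mu)
print(cv2.minEnclosingCircle(q[:,[0,2]].astype(np.float32)), "top y at axis", mu[1]+(n[0]*mu[0]+n[2]*mu[2])/n[1])
```

```text
(array([  57,   42,   31,   38,   97, 2223, 5909, 1656,  138,   89,  100,
         64,   35,    3,    0,    0,    0]), array([15, 16, 17, 18, 19, 20, 21, 22, 23, 24, 25, 26, 27, 28, 29, 30, 31,
       32]))
[-3.55749292e-04  9.99999931e-01  1.08354600e-04] 7484 [ 0.61488775 21.42942616 10.4825174 ]
((0.7931031584739685, 0.6551946401596069), 30.837364196777344) top y at axis 21.43034324422443
```

```bash
cat >> h.py <<'E'
psi=np.radians(6.21);C=np.array([530.0,-31.8,156.05])
JZ=np.array([-.5*np.cos(psi),-.5*np.sin(psi),np.sqrt(.75)]);JY=np.array([-np.sin(psi),np.cos(psi),0]);JX=np.cross(JY,JZ)
J=np.stack([JX,JY,JZ],1)
def jtool(deg): # jaw direction angle in jar frame
    a=np.radians(deg);x=np.cos(a)*JX+np.sin(a)*JY;return np.stack([x,-JZ,np.cross(x,-JZ)],1)
E
python3 - <<'E'
from h import *
from rig import bot
print(J.round(3))
M=jtool(0);off=np.array([.7,24.9,.65])
t=C+J@np.array([0,0,-2.5])-M@off;print(t)
for n in("w_jar","w_disk","top0"):
    c=dict(np.load(f"pics/{n}.npz"));P=cloud(c,c if "ee_pos" in c else None).reshape(-1,3);P=P[np.isfinite(P[:,0])]
    L=(P-t)@M;m=(L[:,1]<0)&(L[:,1]>-200)&(abs(L[:,0])<110)&(abs(L[:,2])<110)&(P[:,2]>20)&(P[:,2]<350)
    if n!="top0": m&=np.hypot(*(P-c["ee_pos"])[:,:2].T)>100
    q=L[m];print(n,len(q),q.min(0) if len(q) else "",q.max(0) if len(q) else"")
    if len(q): i=np.argsort(np.hypot(q[:,0],q[:,2]))[:3];print(q[i])
for d in(80,0): print(bot.ik(t+JZ*d,R2q(M)))
E
```

```text
[[ 0.861 -0.108 -0.497]
 [ 0.094  0.994 -0.054]
 [ 0.5    0.     0.866]]
[518.33337229 -33.72329828 175.09896904]
w_jar 0  
w_disk 0  
top0 0  
[-0.23549983 -0.07627229  2.02773776  0.26179428  0.70933634 -0.50130963]
[-0.20231293  0.11638747  2.01307794  0.30709681  0.53016343 -0.5382856 ]
```

Run:
```python
from h import *
from rig import bot
M=jtool(0);off=np.array([.7,24.9,.65]);t=C+J@np.array([0,0,-2.5])-M@off
def rep(l):
    s=bot.read_state();print(l,round(s["clock"],2),"err jar",(J.T@(s["ee_pos"]-t)).round(2),"F jar",(J.T@s["ft_force"]).round(1))
bot.move_to(t+JZ*80,R2q(M));bot.dwell(.2);rep("above")
bot.servo_line(t+JZ*14,speed=80);rep("14")
print(bot.servo_line(t+JZ*-1,speed=20,until_force=8));rep("down")
c,s=snap(bot,"w_ins")
```

```text
above 8.58 err jar [-0.18 -0.76 79.47] F jar [-1.8  0.  -1. ]
14 9.56 err jar [ 0.24 -0.05 14.31] F jar [-0.3 -0.4 -0.9]
True
down 10.21 err jar [-0.1   0.07  0.63] F jar [-1.4  1.2  7.9]
```

View pics/w_ins.png

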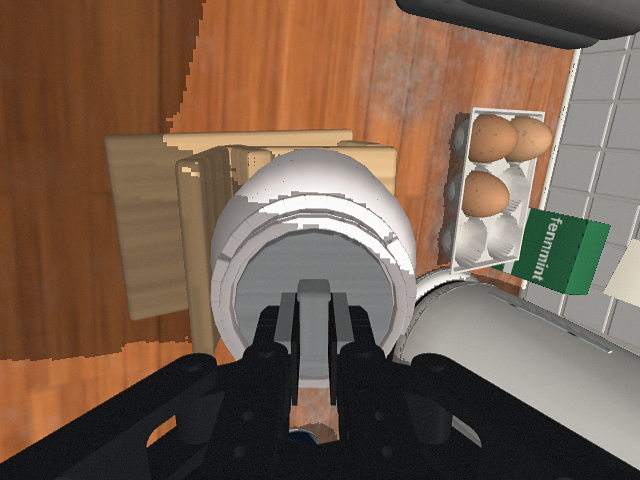

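Run:
```python
from h import *
from rig import bot
M=jtool(0);off=np.array([.7,24.9,.65]);t=C+J@np.array([0,0,-2.5])-M@off
def rep(l):
    s=bot.read_state();print(l,round(s["clock"],2),"err jar",(J.T@(s["ee_pos"]-t)).round(2),"F jar",(J.T@s["ft_force"]).round(1))
print(bot.servo_line(t+JZ*-1.5,speed=10,until_force=12));rep("press")
bot.move_gripper(30);rep("open")
bot.servo_line(t+JZ*110,speed=200);bot.dwell(.15);c,s=snap(bot,"w_seat");rep("up")
P=cloud(c,s)
q=(P-C)@J;r=np.hypot(q[...,0],q[...,1])
m=(r<32.3)&(q[...,2]>-4)&(q[...,2]<4)
a=q[m];print(np.median(a,0));
a=a[abs(a[:,2]-np.median(a[:,2]))<1.5];mu=a.mean(0);n=np.linalg.svd(a-mu,full_matrices=False)[2][2];print("n",n,"z0",mu[2])
m=(r<20)&(q[...,2]>12)&(q[...,2]<18);print("tab",cv2.minAreaRect(q[m][:,:2].astype(np.float32)),q[m].mean(0))
m=(r<37)&(r>33.5);m&=abs(q[...,2])<1.5;print("rim z",np.median(q[m][:,2]))
cv2.imwrite("pics/w_seat_z.png",cv2.resize(c["image"][100:330,200:440],None,fx=2.6,fy=2.6))
```

```text
True
press 10.47 err jar [-0.06  0.04  0.58] F jar [-3.8  0.  14.1]
open 10.79 err jar [-0.52  0.17  0.05] F jar [-0.2 -0.1  0.7]
up 11.69 err jar [ -0.55   0.12 108.94] F jar [ 0.3 -0.4  0.5]
[-1.19019808  2.59000695  1.02446007]
n [-4.48746265e-04  1.46666118e-03  9.99998824e-01] z0 1.0461350970681218
tab ((-2.012485980987549, 0.45400238037109375), (26.039203643798828, 11.705564498901367), 89.8606948852539) [-2.02869695  0.85042512 14.81809952]
rim z -0.0182257290230999
```

View pics/w_seat_z.png

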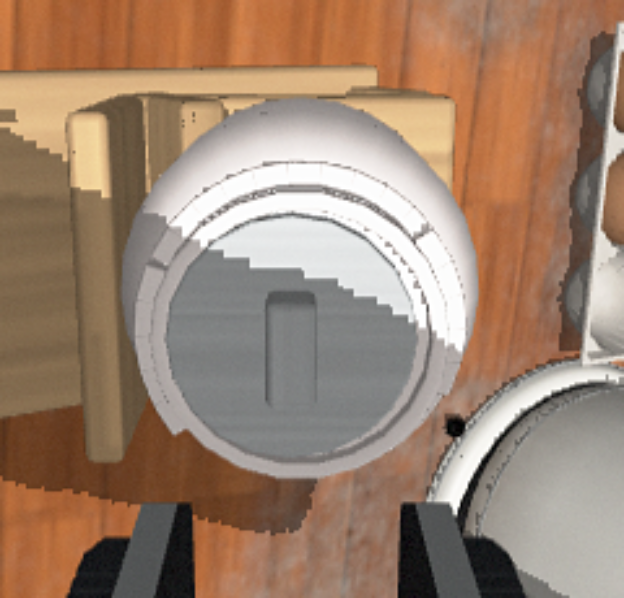

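Run:
```python
from h import *
from rig import bot
c,s=load("w_seat");P=cloud(c,s);q=(P-C)@J;r=np.hypot(q[...,0],q[...,1])
for n in("w_seat","w_jar"):
    c,s=load(n);P=cloud(c,s);q=(P-C)@J;r=np.hypot(q[...,0],q[...,1])
    m=(abs(q[...,2])<.5)&(r<39)&(r>31)
    a=q[m][:,:2]
    # fit annulus: outer edge radius per angular bin
    th=np.arctan2(a[:,1],a[:,0]);rr=np.hypot(*a.T);b=np.digitize(th,np.linspace(-np.pi,np.pi,37))
    pts=np.array([a[b==i][np.argmax(rr[b==i])] for i in np.unique(b) if (b==i).sum()>8])
    from scipy.optimize import least_squares
    f=least_squares(lambda p:np.hypot(*(pts-p[:2]).T)-p[2],[0,0,37],loss="soft_l1",f_scale=.3).x;print(n,f.round(2),len(pts),cv2.minEnclosingCircle(a.astype(np.float32)))
bot.move_to([418,208,175],R2q(down(np.radians(-48.4))));bot.dwell(.15);bot.move_gripper(50)
c,s=snap(bot,"w_ring2");print(s["clock"],s["ee_pos"]);P=cloud(c,s)
near=np.hypot(P[...,0]-417.8,P[...,1]-207.8)<60
m=near&(P[...,2]>61)&(P[...,2]<67);print("bar",cv2.minAreaRect(P[m][:,:2].astype(np.float32)))
m=near&(P[...,2]>22)&(P[...,2]<26);print("lip",cv2.minEnclosingCircle(P[m][:,:2].astype(np.float32)))
```

```text
w_seat [-6.000e-02 -3.000e-02  3.653e+01] 36 ((-0.0886513814330101, -0.05094101279973984), 36.898345947265625)
w_jar [-9.000e-02 -1.000e-02  3.645e+01] 36 ((0.05814015865325928, 0.029100723564624786), 36.78928756713867)
13.6917 [418.04019886 207.92968408 175.05036563]
bar ((418.5421142578125, 208.03009033203125), (84.17896270751953, 13.962162971496582), 41.55882263183594)
lip ((418.22613525390625, 207.66183471679688), 47.89363098144531)
```

View pics/w_ring2.png

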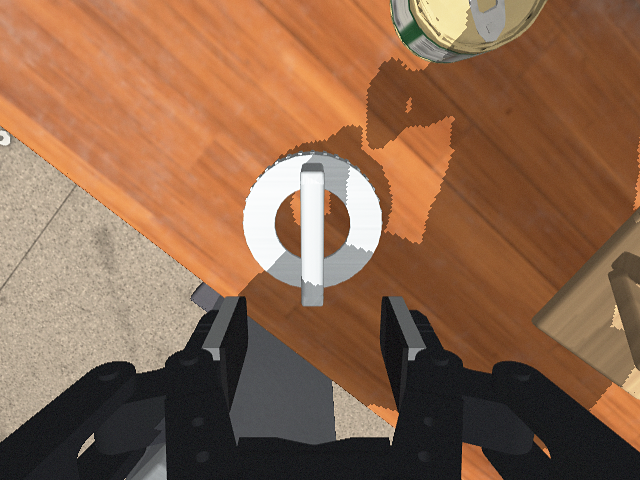

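The ring's bar (312,165 to 312,303) is centred between and parallel to the jaws. Gripping it.

Run:
```python
from h import *
from rig import bot
D=R2q(down(np.radians(-48.42)))
print(bot.servo_line([418.25,207.85,58],D,until_force=15))
bot.dwell(.1);s=bot.read_state();print(s["ee_pos"],s["ft_force"])
bot.move_gripper(5,100);s=bot.read_state();print(s["grip_width"],s["clock"],s["ft_force"],s["ee_pos"])
bot.servo_line([418.25,207.85,190],D);bot.dwell(.15);c,s=snap(bot,"w_rheld");print(s["clock"],s["grip_width"])
P=cloud(c,s);T=q2R(s["tool_rot"]);L=(P-s["ee_pos"])@T
m=(np.hypot(L[...,0],L[...,2])<60)&(L[...,1]>28)&(L[...,1]<40);q=L[m];print(np.histogram(q[:,1],bins=range(28,41)))
for _ in range(4):
    k=np.median(q[:,1]) if _==0 else 0
    if _==0:q=q[abs(q[:,1]-k)<2]
    mu=q.mean(0);n=np.linalg.svd(q-mu,full_matrices=False)[2][2];n*=np.sign(n[1]);q=q[abs((q-mu)@n)<.7]
print(n,len(q),mu,cv2.minEnclosingCircle(q[:,[0,2]].astype(np.float32)))
print("lip y at axis",mu[1]+(n[0]*mu[0]+n[2]*mu[2])/n[1])
```

```text
False
[418.68934189 208.04072624  58.87777294] [-0.90449018 -0.57562388  0.86467475]
11.819292842070293 15.2 [-2.43195914 -1.35131356  7.36014575] [418.48837925 207.9337518   58.60025733]
16.3833 12.228586895304032
(array([   23,    21,    20,    19,    88,  2824, 10452,  4420,   298,
          41,    80,   246]), array([28, 29, 30, 31, 32, 33, 34, 35, 36, 37, 38, 39, 40]))
[ 6.68765868e-05  9.99999228e-01 -1.24070278e-03] 13453 [ 1.16036774 34.60701966 13.61704239] ((1.2423138618469238, -0.14762896299362183), 47.82312774658203)
lip y at axis 34.59020255026189
```

View pics/w_rheld.png

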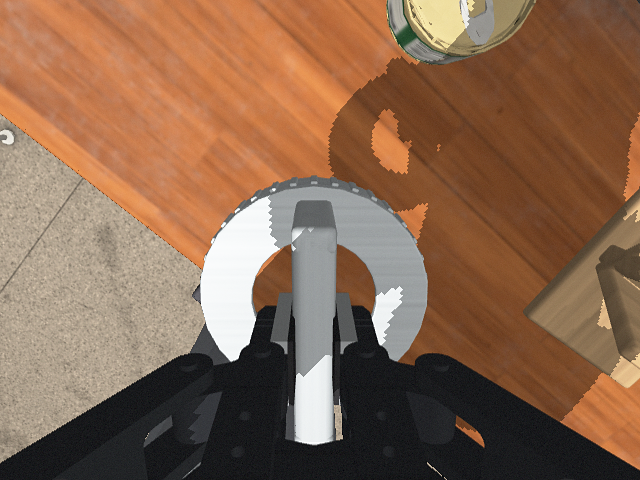

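Run:
```python
from h import *
c,s=load("w_rheld");P=cloud(c,s);T=q2R(s["tool_rot"]);L=(P-s["ee_pos"])@T
m=(abs(L[...,0])<12)&(L[...,2]>12)&(L[...,2]<55)&(L[...,1]>-15)&(L[...,1]<0);q=L[m];print(m.sum(),np.median(q,0),np.percentile(q[:,0],[1,99]),np.percentile(q[:,2],[1,99]))
q=q[abs(q[:,1]-np.median(q[:,1]))<1];
for lo in range(14,44,6):
    w=q[(q[:,2]>lo)&(q[:,2]<lo+6)];print(lo,np.percentile(w[:,0],[1,50,99]) if len(w) else"",len(w))
```

```text
4301 [ 1.30071398 -5.17666394 28.16431297] [-5.77758687  8.11508949] [12.08390142 42.14328524]
14 [-4.97154289  1.00353718  7.31393465] 599
20 [-4.91554546  1.31625324  7.24688727] 655
26 [-5.10126558  1.30739078  7.44089518] 649
32 [-5.3341686  1.0045062  7.6595853] 709
38 [-5.30346825  1.30118515  7.59535663] 518
```

```bash
cat >> h.py <<'E'
off=np.array([1.15,26.65,-.2])
def pose(h,deg,dx=0,dy=0):
    M=jtool(deg); return C+J@np.array([dx,dy,h])-M@off, R2q(M)
def rep(bot,l):
    s=bot.read_state();M=q2R(s["tool_rot"]);p=J.T@(s["ee_pos"]+M@off-C);x=J.T@M[:,0];a=np.degrees(np.arctan2(x[1],x[0]))
    print(l,round(s["clock"],2),"ring jar",p.round(2),"ang",a.round(1),"F",(J.T@s["ft_force"]).round(1),"M",(J.T@s["moment"]).round(2),"w",round(s["grip_width"],1));return s
E
python3 - <<'E'
from h import *
from rig import bot
p,q=pose(75,0);print(bot.ik(p,q),bot.ik(*pose(13,-90)))
bot.move_to(p,q);bot.dwell(.15);rep(bot,"above")
p,q=pose(42,0);bot.servo_line(p,q,speed=100);bot.dwell(.1);rep(bot,"42")
snap(bot,"w_rabove")
p,q=pose(16,0);print(bot.servo_line(p,q,speed=25,until_force=10));rep(bot,"down")
snap(bot,"w_rdown")
E
```

```text
[-0.23333692 -0.07571374  2.02941024  0.26100861  0.70666237 -0.49921461] [-0.20402915  0.07359806  2.01819728  0.2903672   0.56659983  1.05107781]
above 18.11 ring jar [3.000e-02 3.800e-01 7.486e+01] ang 0.0 F [-0.5  0.1 -1.8] M [0.02 0.34 0.  ] w 12.0
42 18.69 ring jar [ 0.36 -0.05 42.49] ang 0.0 F [-0.6 -0.2 -0.9] M [0.02 0.38 0.01] w 11.9
True
down 19.71 ring jar [-0.06 -0.   16.7 ] ang 0.0 F [-0.7 -0.4  8.3] M [ 0.03  0.51 -0.  ] w 11.9
```

View pics/w_rdown.png

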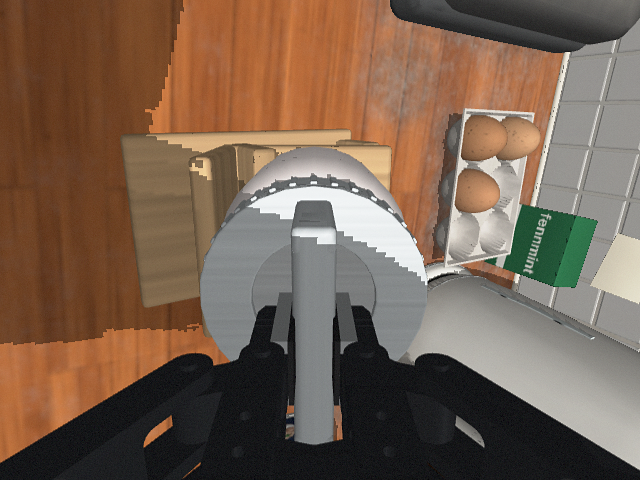

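Ring is down at z = 16.7 mm, which is the expected rest height. Now turning it in steps, with force monitoring.

Run:
```python
from h import *
from rig import bot
bot.dwell(.25);rep(bot,"rest")
for a in range(-8,-49,-8):
    h=16.7-3.6*(-a)/90
    p,q=pose(h,a);hit=bot.servo_line(p,q,speed=3,until_force=30);s=rep(bot,f"{a} {hit}")
    f=np.linalg.norm(s["ft_force"])
    if hit or f>40: break
```

```text
rest 20.01 ring jar [-1.100e-01 -1.000e-02  1.672e+01] ang -0.0 F [-1.1  0.2  7.8] M [0.08 0.45 0.03] w 11.9
-8 False 20.44 ring jar [ 0.29 -0.07 16.51] ang -7.9 F [-0.2  0.3  2.2] M [-0.    0.24 -0.1 ] w 12.3
-16 False 20.73 ring jar [ 0.14 -0.02 16.15] ang -15.8 F [-1.2 -0.1  3.1] M [ 0.    0.27 -0.09] w 12.4
-24 False 21.02 ring jar [ 0.06 -0.   15.77] ang -23.7 F [ 0.2 -0.1  3.5] M [ 0.02  0.31 -0.15] w 12.1
-32 False 21.32 ring jar [ 6.000e-02 -1.000e-02  1.545e+01] ang -31.6 F [-0.1  0.   4. ] M [ 0.04  0.31 -0.11] w 12.2
-40 False 21.61 ring jar [ 3.000e-02 -1.000e-02  1.511e+01] ang -39.6 F [0.3 0.2 1.7] M [-0.02  0.34 -0.06] w 12.2
-48 False 21.9 ring jar [ 1.000e-02 -1.000e-02  1.478e+01] ang -47.6 F [-0.3 -1.   1.9] M [-0.02  0.34 -0.06] w 12.2
```

Run:
```python
from h import *
from rig import bot
for a in list(range(-56,-81,-8))+list(range(-83,-100,-3)):
    h=max(16.7-3.6*(-a)/90,13.1)
    p,q=pose(h,a);hit=bot.servo_line(p,q,speed=2,until_force=30);s=rep(bot,f"{a} {hit}")
    if hit or np.linalg.norm(s["ft_force"])>40 or abs((J.T@s["moment"])[2])>2: break
snap(bot,"w_turn")
```

```text
-56 False 22.19 ring jar [-0.02 -0.02 14.44] ang -55.6 F [-0.4 -0.7  1.7] M [-0.04  0.33 -0.07] w 12.1
-64 False 22.48 ring jar [-3.000e-02 -1.000e-02  1.411e+01] ang -63.6 F [ 0.1 -0.5  0.9] M [-0.02  0.34 -0.01] w 12.2
-72 False 22.77 ring jar [-0.03 -0.02 13.8 ] ang -71.6 F [-0.3  0.5 -0.2] M [-0.03  0.34 -0.02] w 12.3
-80 False 23.07 ring jar [ 0.   -0.03 13.53] ang -79.6 F [-1.7 -0.9  2.1] M [-0.09  0.37 -0.03] w 12.3
-83 False 23.32 ring jar [ 0.2  -0.06 13.52] ang -82.7 F [-1.3  0.3  5.7] M [-0.09  0.38 -0.1 ] w 12.3
-86 False 23.57 ring jar [ 0.34 -0.1  13.54] ang -85.8 F [-0.4 -1.2  5.7] M [-0.1   0.39 -0.15] w 12.4
-89 False 23.82 ring jar [ 0.45 -0.17 13.52] ang -88.8 F [-0.4 -0.7  8.6] M [-0.14  0.51 -0.16] w 12.2
-92 False 24.07 ring jar [ 0.53 -0.18 13.52] ang -91.8 F [-1.4 -1.  10.1] M [-0.21  0.46 -0.14] w 12.0
-95 False 24.32 ring jar [ 0.36 -0.57 13.5 ] ang -94.7 F [-2.1 -5.4 10.4] M [-1.01  0.8   0.29] w 12.3
-98 False 24.57 ring jar [ 0.26 -0.85 13.55] ang -97.6 F [-4.2 -8.8 11.4] M [-1.45  1.06  1.43] w 12.0
```

View pics/w_turn.png

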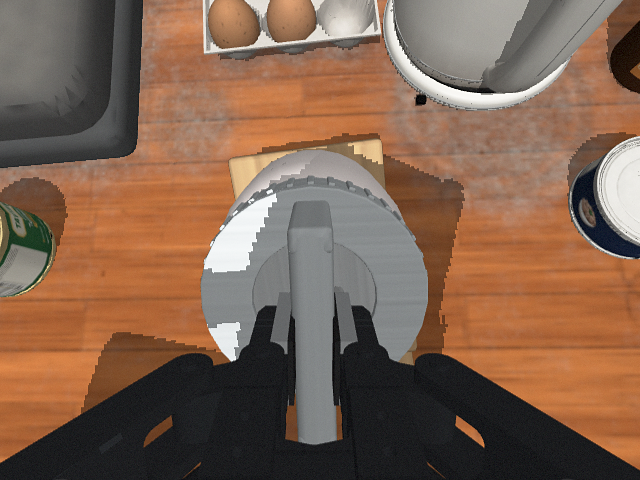

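Run:
```python
from h import *
from rig import bot
bot.move_gripper(45);rep(bot,"open")
p,q=pose(150,-95);bot.servo_line(p,q,speed=200);bot.dwell(.2);c,s=snap(bot,"w_fin");rep(bot,"up")
P=cloud(c,s);q=(P-C)@J;r=np.hypot(q[...,0],q[...,1])
m=(r<52)&(q[...,2]>1)&(q[...,2]<10);a=q[m];print(np.histogram(a[:,2],bins=range(1,11)))
a=q[m&(r>28)];a=a[abs(a[:,2]-np.median(a[:,2]))<1.5];mu=a.mean(0);n=np.linalg.svd(a-mu,full_matrices=False)[2][2];print("n",n,"lip z",mu[2]-(n[:2]@mu[:2])*0,"circ",cv2.minEnclosingCircle(a[:,:2].astype(np.float32)))
m=(r<50)&(q[...,2]>40)&(q[...,2]<50);print("bar",cv2.minAreaRect(q[m][:,:2].astype(np.float32)),np.median(q[m][:,2]))
```

```text
open 25.03 ring jar [-0.07  0.1  13.01] ang -98.0 F [-1.  -0.1  0.9] M [ 0.03  0.25 -0.02] w 44.9
up 26.12 ring jar [-3.6000e-01  9.0000e-02  1.4924e+02] ang -95.0 F [ 0.2  0.4 -0.3] M [0.04 0.21 0.02] w 45.3
(array([ 900,  199,  607, 3273, 3542,  611,   30,   12,   11]), array([ 1,  2,  3,  4,  5,  6,  7,  8,  9, 10]))
n [1.78986061e-04 1.06793174e-03 9.99999414e-01] lip z 5.021692059447168 circ ((-1.9021434783935547, 0.19852085411548615), 47.99333190917969)
bar ((-1.5794944763183594, 0.07066535949707031), (14.009712219238281, 84.82771301269531), 86.16765594482422) 44.81799313671462
```

View pics/w_fin.png

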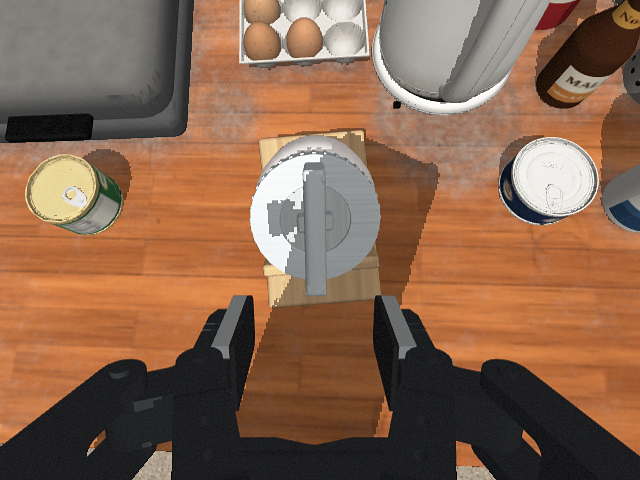

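Run:
```python
from h import *
from rig import bot
c,s=load("w_fin");q=(cloud(c,s)-C)@J;r=np.hypot(q[...,0],q[...,1]);m=(r<23)&(abs(q[...,2]-1)<1.5);print("disk top z",np.median(q[m][:,2]))
m=(r<25)&(q[...,2]>11)&(q[...,2]<18);print("tab",m.sum(),q[m].min(0),q[m].max(0))
bot.finish_job()
```

```text
disk top z 1.0349177451184226
tab 229 [ -7.69592971 -12.95608905  11.12301656] [ 4.13189795 12.95613057 17.25859903]
the job is handed in; nothing more can be done
```

The jar is closed and the job is handed in at about 26 s of the 66 s allowed. The lid disk went into the mouth. The ring was then set down at its rest height with its bar level and turned clockwise against its stop. No verdict is reported.

Last checks, from the final wrist picture in the jar's frame:

- **Disk:** its top is 1.03 mm proud of the rim, so its centre is at about z = -2.5 mm. It measured square in its seat when placed, and its tab centre lies about 1.8 mm downhill of the axis (limit 3 mm).
- **Ring:** its centre is at z = 12.8 to 13.0 mm, about 1.8 mm downhill of the axis, and square to about 0.001 rad. The bar is 3.8° from the slope line.
- **Dark jar and tins:** both tins stand upright in the final picture. I did not re-measure them or look at the dark jar again; the arm stayed well clear of all three.

Small disagreements:

- **Disk offset:** it read 2.0 mm just after placing, although its clearance in the mouth should allow only about 1.5 mm. Both values are within the limit.
- **Gripper at the stop:** it turned to 98°, while the bar stopped at about 94°, so the pads slipped a few degrees.

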